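# Turn over the ribbed cladding sample

### The job

On the shop counter two cladding samples are mounted as hinged leaves side by side, each on its own stand. With the fingertips, gently push the ribbed leaf up and over its spine, without pinching it or slamming it down, until it lies flat on the rest on the other side. Leave the smooth leaf and the goods on the counter as they are.

Things in the scene. Friction and masses are not known exactly. Their poses are not given: they have to be found in the camera images.
- ribbed_leaf (a joint): angle of the ribbed leaf: 0 flat on the starting side (stand's -y side), pi/2 upright, pi flat on the rest on the other side (+y), where a stop ends its travel. Starts raised 0.15 to 0.4. The hinge is stiff (0.4 N m of friction): the leaf stays at any angle where it is left and must be pushed all the way down, with up to about 6 N at its free edge
- ribbed_spine (a point): middle of the ribbed leaf's hinge axis, 82 above the counter. Its x axis runs along the spine; its y axis is level and points from the starting side to the side where the leaf must end; z is up
- ribbed_stand: dark steel stand under the ribbed leaf, fixed on a board (12 thick, 300 x 260); origin at the centre of its underside, axes as the spine's. Brackets and rest strips reach 75 to either side of the spine, at most 75 above the counter; the outer half of the leaf overhangs them. Cheeks at the spine's ends (62 either way along x) rise to 92 above the counter
- ribbed_edge (a point): middle of the ribbed leaf's free edge, 142 from the spine axis, half-way through its thickness. The leaf is a rigid aluminium carrier 100 (along the spine) x 130 x 6, from 12 to 142 off the axis, with a grey ribbed sample plate on each face; 20 thick in all; about 0.28 kg. It is 100 wide: 50 to either side of this point. This frame turns with the leaf
- ribbed_upper (a point): centre of the outer face of the grey sample plate on the side of the ribbed leaf that looks up at the start: plate 92 along the spine x 112, from 24 to 136 off the axis, its ribs standing 7 proud of the carrier: four straight ribs running away from the spine. Fingers pressing this plate and the opposite one at the same time count as pinching
- ribbed_under (a point): centre of the outer face of the same ribbed plate on the leaf's other side, which looks down at the start and up at the end
- plain_spine (a point): the same point of the other stand, whose leaf is smooth; the two stands stand parallel on the board, their leaves 50 apart, in either order; both leaves start on the same side
- plain_edge (a point): middle of the free edge of the smooth leaf, which has the same size, 15 thick, smooth plates; it starts raised 0.05 to 0.2 rad and is to be left so
- cartridge: white sealant cartridge standing upright, 48 in diameter, 225 high with its nozzle; origin at the centre of its underside; not to be moved
- tub: white filler tub with a grey lid, 108 in diameter, 97 high; origin at the centre of its underside; not to be moved
- carton: small cardboard carton, 70 x 110 x 50 high; origin at the centre of its underside; not to be moved

How it is judged:
At the end, for the whole second after the job is handed in: the ribbed leaf lies flat on the far rest (angle above 3.02 rad, within 7 degrees of flat) and at rest; the smooth leaf's free edge is within 15 mm of where it was and the cartridge, tub and carton within 20 mm (value of joint ribbed_leaf above 3.02 rad and velocity of joint ribbed_leaf below 0.05 rad/s and distance of plain_edge from where it was at the start of the episode below 0.015 m and distance of each of cartridge, tub, carton from where it was at the start of the episode below 0.02 m); the robot touches nothing.
It fails at once if the ribbed leaf was pinched: fingers pressed both its faces at once (contact force between the fingers and ribbed_leaf_c3 above 1 N and contact force between the fingers and ribbed_leaf_c4 above 1 N).
It fails at once if the ribbed leaf was slammed (faster than 5 rad/s) (velocity of joint ribbed_leaf above 5 rad/s).
It fails at once if the smooth leaf was moved by more than 15 mm at its edge (distance of plain_edge from where it was at the start of the episode above 0.015 m).
It fails at once if a bystander was moved or lifted by more than 20 mm (distance of any of cartridge, tub, carton from where it was at the start of the episode above 0.02 m).
It also fails if it takes over 51 s, if anything falls off the work surface, if the arm or the gripper's body presses on something with over 40 N, if the wrist force passes 120 N, or if a joint passes its speed limit or range.

### The arm

A 6-joint arm with a two-finger parallel gripper is mounted at the origin on the work surface. World frame = base frame: x ahead of the robot, y to its left, z up, the work surface at z = 0. Lengths are in m, angles in rad, forces in N, time in s.
With the tool pointing down it reaches from about 0.375 to 0.825 m from the base axis. Payload 5.5 kg.
Tool frame: the origin (TCP) lies on the centre line of the jaws, within the pads' length; the fingertips stand 22 mm ahead of it and the grasp point (between the pads) lies 3 mm ahead of it; z points along the fingers, y is the direction in which the jaws open and shut (so a half turn about z gives the same grasp; the last joint's range is limited). The gripper opens to 85 mm and grips with 20 to 120 N. Pads are 22 mm wide; open, the fingers measure 114 mm over their backs; the gripper's body (76 mm by 85 mm) begins 54 mm behind the grasp point. The pads swing forward as they close: fully open they stand 13 mm farther back than shut.
Start: joints at [-1.223, 0.314, -0.047, 1.21, 0, 1.571], TCP at [0.204, -0.564, 0.253] pointing down, gripper open.
Joint ranges: [-2.67, 2.67], [-0.69, 1.73], [-1.03, 1.25], [-2.08, 2.16], [-1.42, 1.45], [-3.14, 3.14]. Speed limits (rad/s): [2.39, 2.39, 3.01, 3.14, 3.14, 3.14].

### API

Orientations are given as a rotation vector (axis times angle).
In Python, from plant import * gives the robot as it stands. Calls block until the motion is done:
- reach(position, orientation): joint-space move of the TCP to a pose.
- move_l(position, frame=None, feed=0.15, stop_force=None): straight line of the TCP; frame=None keeps the orientation; feed is the mean speed in m/s. With stop_force (N) it stops when the force on the tool has changed by that much, and returns True; else False.
- movej(angles): joint-space move.
- set_gripper(opening, f_grip=None): opening from 0.0 (shut) to 1.0 (fully open); f_grip is the grip in N (None keeps the last); returns when the fingers have stopped.
- hold(seconds).
- inverse_kinematics(position, orientation): joint angles nearest the present ones, or None.
- state(): the state.
- get_image(name): name is "scene" or "top" or "wrist"; returns the picture (400x640x3 uint8, red, green, blue); there is no depth.
- camera_info(name): a dict with "fov_y" (degrees; the focal length in pixels is half the picture's height over the tangent of half this angle, whatever the lens; pixels are square), "cx", "cy" (the principal point, pixels), "k1" (the pictures are not rectified: a ray, as slopes to the right and down, at radius r is drawn at 1 + k1 r^2 times it, then the intrinsics apply), "R" (3x3) and "t" (3): a world point X has camera coordinates R X + t. Camera axes: x right, y down, z forward; pixel columns grow to the right and rows downward; lengths in m; the calibration is good to about 2 mm. A picture is of the moment at which its call begins: read the wrist's pose just before it. camera_info takes no time and is no camera call; for the wrist camera it gives the pose at the moment of the call.
A pose or a line that the arm cannot do raises IKError and nothing moves.
- job_done(): hands the job in, once; it reports no verdict.
The state is a dict: "clock": time; "joints": joint angles; "joint_vel": joint speeds; "effort": joint torques, N m; "eef_pos": TCP position; "eef_rot": TCP orientation; "ft_force": force on the tool from outside, world axes, zero at the start; "ft_torque": the same for the moment, N m; "opening": opening from 0.0 (shut) to 1.0 (fully open).
Only numpy, scipy, OpenCV 4.12 (cv2) and the standard library are available. Lean on these libraries where they do the work, as an engineer would, in place of code of your own. Each camera call takes 0.05 s, during which the arm holds its last target.

## Working session

There is one attempt and no reset: what is moved stays moved. The work goes in short steps, each a Python script; the robot and the scene stay as the last script left them, time stands still between calls to the robot, and variables do not carry over. Pictures are saved under pics/ and viewed, and the job is handed in when it is done.

```bash
ls; mkdir -p pics; python3 - <<'E'
from plant import *
import cv2,numpy as np
for n in("scene","top","wrist"):
    im=get_image(n);cv2.imwrite(f"pics/{n}0.png",im[:,:,::-1])
    c=camera_info(n);print(n,c)
print(state())
E
```

```text
pics
scene {'fov_y': 45.895526102324126, 'cx': 321.4809338890617, 'cy': 198.7491389020203, 'k1': -0.030085053303126243, 'R': array([[ 0.22901681,  0.97339161,  0.00775123],
       [ 0.67022609, -0.15190413, -0.72644485],
       [-0.70593788,  0.17156316, -0.68718105]]), 't': array([-0.26197508, -0.33809143,  1.55973189])}
top {'fov_y': 56.068809889802196, 'cx': 321.0522033193305, 'cy': 194.88931820904475, 'k1': -0.07342474985995068, 'R': array([[-1.81476999e-03, -9.99769108e-01,  2.14111468e-02],
       [-9.95245386e-01, -2.79344884e-04, -9.73988859e-02],
       [ 9.73823784e-02, -2.14861017e-02, -9.95015085e-01]]), 't': array([0.08443585, 0.62955557, 0.90505316])}
wrist {'fov_y': 71.34661393757739, 'cx': 320.783974735139, 'cy': 200.04142979704886, 'k1': -0.05035058727020729, 'R': array([[ 0.34064182, -0.94019172, -0.00163657],
       [-0.90523196, -0.32844478,  0.26959067],
       [-0.25400444, -0.09035238, -0.96297362]]), 't': array([-0.59851125, -0.03565386,  0.37882299])}
{'clock': 0.15, 'joints': array([-1.22299469e+00,  3.14075175e-01, -4.78420830e-02,  1.21015835e+00,
        3.05474680e-05,  1.57080650e+00]), 'joint_vel': array([-0.00073956, -0.0011803 ,  0.00280969, -0.00019927, -0.00398675,
       -0.0011092 ]), 'effort': array([-3.43322154e-04, -5.40043259e+01,  3.40060043e+01,  1.32613888e-02,
       -3.78186996e-05, -8.10808189e-06]), 'eef_pos': array([ 0.20437371, -0.56370089,  0.25262884]), 'eef_rot': array([-3.09296559e+00, -5.43341381e-01,  3.00321909e-04]), 'ft_force': array([-0.84964099,  0.40202885, -0.73454452]), 'ft_torque': array([-0.00741369, -0.04209011,  0.02466212]), 'opening': 0.9985272329341465}
```

View pics/scene0.png

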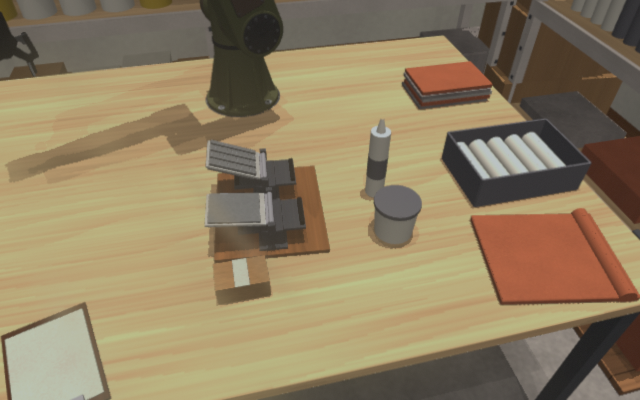

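View pics/top0.png

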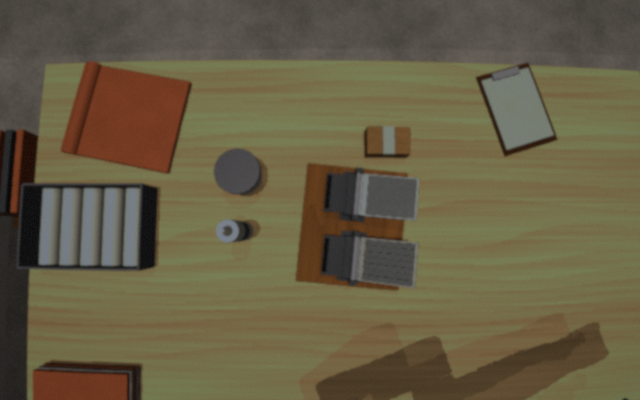

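View pics/wrist0.png

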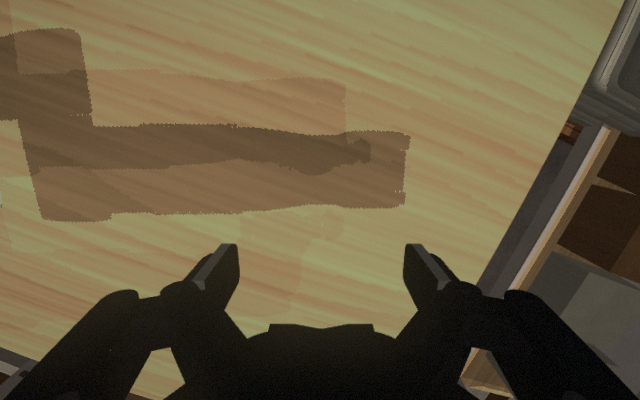

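The ribbed leaf is the one nearer the robot (in top at about (387,260)). The smooth leaf is at (390,196). Both lie on the -y side. I'll zoom in for measurements.

```bash
python3 - <<'E'
import cv2
a=cv2.imread("pics/top0.png");cv2.imwrite("pics/topz.png",cv2.resize(a[155:300,285:430],(800,800)[::1],interpolation=cv2.INTER_CUBIC)[:600] if 0 else cv2.resize(a[155:295,285:435],None,fx=4.2,fy=4.2,interpolation=cv2.INTER_CUBIC))
a=cv2.imread("pics/scene0.png");cv2.imwrite("pics/scz.png",cv2.resize(a[125:265,195:335],None,fx=4.2,fy=4.2,interpolation=cv2.INTER_CUBIC))
E
```

```text
(no output)
```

View pics/topz.png

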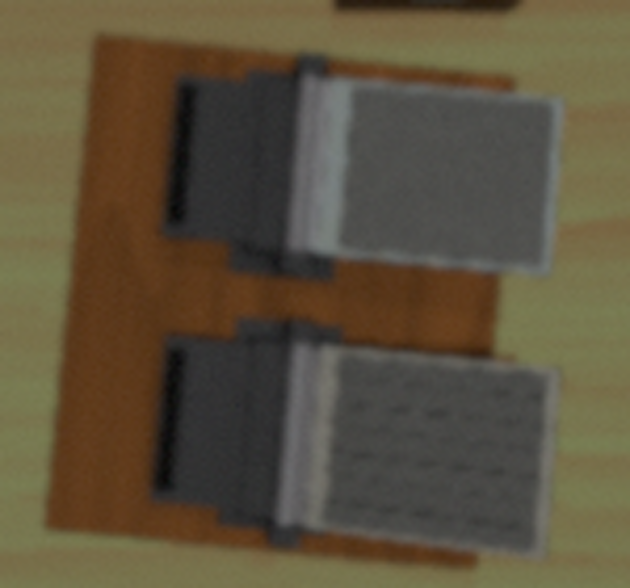

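View pics/scz.png

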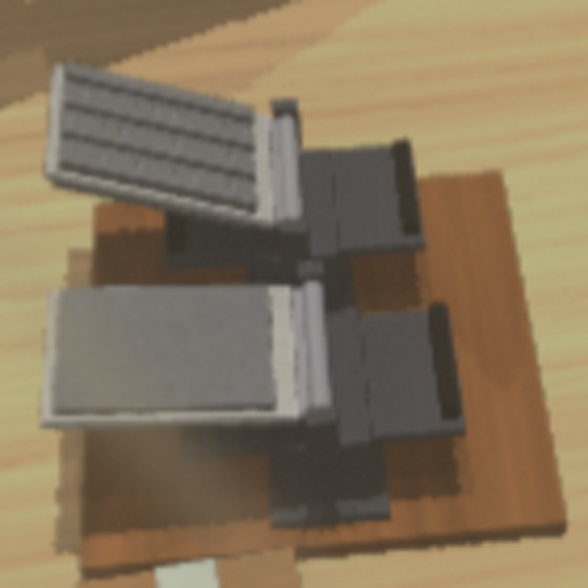

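```bash
cat > h.py <<'E'
import numpy as np,cv2
def ray(c,px):
    f=200/np.tan(np.radians(c["fov_y"]/2));K=np.array([[f,0,c["cx"]],[0,f,c["cy"]],[0,0,1.]])
    p=cv2.undistortPoints(np.array([[px]],float),K,np.array([c["k1"],0,0,0,0.]))[0,0]
    R=np.array(c["R"]);t=np.array(c["t"]);o=-R.T@t;d=R.T@np.array([*p,1]);return o,d/np.linalg.norm(d)
def plane(c,px,z):
    o,d=ray(c,px);return o+d*(z-o[2])/d[2]
def tri(c1,p1,c2,p2):
    o1,d1=ray(c1,p1);o2,d2=ray(c2,p2)
    s=np.linalg.lstsq(np.c_[d1,-d2],o2-o1,rcond=None)[0];a=o1+s[0]*d1;b=o2+s[1]*d2
    return (a+b)/2,np.linalg.norm(a-b)
E
python3 - <<'E'
from plant import *
from h import *
np.set_printoptions(precision=4,suppress=True)
T=camera_info("top");S=camera_info("scene")
tz=lambda x,y:((x+.5)/4.2-.5+285,(y+.5)/4.2-.5+155)
sz=lambda x,y:((x+.5)/4.2-.5+195,(y+.5)/4.2-.5+125)
print("cheeks rib",plane(T,tz(295,326),.092),plane(T,tz(283,537),.092))
print("cheeks pl",plane(T,tz(312,62),.092),plane(T,tz(302,268),.092))
print("board",[plane(T,tz(*p),.012) for p in((96,36),(48,528),(475,566),(514,77))])
for n,a,b in(("rib edge far",(556,370),(48,180)),("rib edge near",(541,553),(62,66)),
 ("pl far",(562,98),(44,423)),("pl near",(548,273),(50,288)),
 ("rib spine cheek far",(300,322),(300,228)),("near",(283,538),(284,104))):
    print(n,tri(T,tz(*a),S,sz(*b)))
print("carton",plane(T,(388,141),.05),"tub",plane(T,(238,171),.097),"cart",plane(T,(229,231),.225))
E
```

```text
cheeks rib [0.537  0.0074 0.092 ] [0.4225 0.0149 0.092 ]
cheeks pl [ 0.6837 -0.0036  0.092 ] [0.5688 0.0032 0.092 ]
board [array([0.7128, 0.1181, 0.012 ]), array([0.4177, 0.1462, 0.012 ]), array([ 0.3935, -0.1081,  0.012 ]), array([ 0.6882, -0.1379,  0.012 ])]
rib edge far (array([ 0.5134, -0.1255,  0.1335]), np.float64(0.0002721978510045014))
rib edge near (array([ 0.4198, -0.1124,  0.1414]), np.float64(0.0026803405253831044))
pl far (array([ 0.6629, -0.1419,  0.0984]), np.float64(0.0014229077603543348))
pl near (array([ 0.5653, -0.1319,  0.101 ]), np.float64(0.0008225828216372362))
rib spine cheek far (array([0.5393, 0.006 , 0.0955]), np.float64(0.002005537296108578))
near (array([0.4221, 0.0147, 0.0937]), np.float64(0.0007408041830590051))
carton [ 0.7625 -0.0825  0.05  ] tub [0.6787 0.2782 0.097 ] cart [0.5398 0.2677 0.225 ]
```

```bash
cat >> h.py <<'E'
from scipy.spatial.transform import Rotation as Ro
U=np.array([.9955,-.0949,0]);V=np.array([.0949,.9955,0]);Z=np.array([0,0,1.])
P=np.array([.480,.011,.082])
def finger(th,r,off,s): # tip point
    e=-np.cos(th)*V+np.sin(th)*Z;n=-np.sin(th)*V-np.cos(th)*Z
    return P+r*e+off*n+s*U
def rot(d,roll):  # tool z = d ; roll 0: tool y horizontal
    d=d/np.linalg.norm(d);y=np.cross(Z,d);y/=np.linalg.norm(y);x=np.cross(y,d)
    return (Ro.from_matrix(np.c_[x,y,d])*Ro.from_euler('z',roll)).as_rotvec()
E
python3 - <<'E'
from plant import *
from h import *
# s: tip along spine: leaf spans -50..50 ; tip at s
print("yaw pitch roll s: feasible at thetas")
for s in(-.03,-.015,0,.02):
  for yaw in range(-40,100,20):
    for pitch in(0,15,30,45):
      for roll in(0,90,180,-90):
        a,b=np.radians(yaw),np.radians(pitch)
        d=(np.cos(a)*U+np.sin(a)*V)*np.cos(b)-np.sin(b)*Z
        o=rot(d,np.radians(roll))
        ok=''.join('1' if inverse_kinematics(finger(th,.125,.028,s)-.022*d,o) is not None else '0' for th in(.2,.4,.8,1.2,1.57,2,2.4,2.8,3.14))
        if ok.count('1')>=6: print(s,yaw,pitch,roll,ok)
print(state()["clock"])
E
```

```text
yaw pitch roll s: feasible at thetas
-0.03 -40 45 0 000111111
-0.03 -40 45 90 000111111
-0.03 -40 45 180 000111111
-0.03 -40 45 -90 000111111
-0.03 60 15 0 111111000
-0.03 60 15 90 111111000
-0.03 60 15 180 111111000
-0.03 60 15 -90 111111000
-0.03 60 30 0 111111100
-0.03 60 30 90 111111100
-0.03 60 30 180 111111100
-0.03 60 30 -90 111111100
-0.03 60 45 0 111111110
-0.03 60 45 90 111111110
-0.03 60 45 180 111111110
-0.03 60 45 -90 111111110
-0.03 80 0 0 111111111
-0.03 80 0 90 111111111
-0.03 80 0 180 111111111
-0.03 80 0 -90 111111111
-0.03 80 15 0 111111111
-0.03 80 15 90 111111111
-0.03 80 15 180 111111111
-0.03 80 15 -90 111111111
-0.03 80 30 0 111111111
-0.03 80 30 90 111111111
-0.03 80 30 180 111111111
-0.03 80 30 -90 111111111
-0.03 80 45 0 111111111
-0.03 80 45 90 111111111
-0.03 80 45 180 111111111
-0.03 80 45 -90 111111111
-0.015 -40 45 0 000111111
-0.015 -40 45 90 000111111
-0.015 -40 45 180 000111111
-0.015 -40 45 -90 000111111
-0.015 40 45 0 111111000
-0.015 40 45 90 111111000
-0.015 40 45 180 111111000
-0.015 40 45 -90 111111000
-0.015 60 15 0 111111000
-0.015 60 15 90 
[... 857 characters left out ...]
111000
0 60 15 0 111111000
0 60 15 90 111111000
0 60 15 180 111111000
0 60 15 -90 111111000
0 60 30 0 111111100
0 60 30 90 111111100
0 60 30 180 111111100
0 60 30 -90 111111100
0 60 45 0 111111111
0 60 45 90 111111111
0 60 45 180 111111111
0 60 45 -90 111111111
0 80 0 0 111111111
0 80 0 90 111111111
0 80 0 180 111111111
0 80 0 -90 111111111
0 80 15 0 111111111
0 80 15 90 111111111
0 80 15 180 111111111
0 80 15 -90 111111111
0 80 30 0 111111111
0 80 30 90 111111111
0 80 30 180 111111111
0 80 30 -90 111111111
0 80 45 0 111111111Traceback (most recent call last):
  File "<stdin>", line 12, in <module>
  File "<stdin>", line 12, in <genexpr>
ValueError: time passes only in moves, steps and waits
```

```bash
cat >> h.py <<'E'
def pose(th,r=.12,s=-.01,gap=0.,yaw=80,back=0.,roll=0,pitch=None):
    phi=np.radians(20+max(0,th-.4)/2.74*40 if pitch is None else pitch);a=np.radians(yaw)
    d=(np.cos(a)*U+np.sin(a)*V)*np.cos(phi)-np.sin(phi)*Z
    o=rot(d,np.radians(roll));M=Ro.from_rotvec(o).as_matrix()
    n=-np.sin(th)*V-np.cos(th)*Z;x=M[:,0] if abs(M[2,0])>abs(M[2,1]) else M[:,1]
    tip=finger(th,r,.010+.011*abs(n@x)+gap,s)
    return tip-.022*d-back*d,o
E
python3 - <<'E'
from plant import *
from h import *
np.set_printoptions(precision=3,suppress=True)
print(state()["clock"])
for roll in(0,180):
  for k in((.3,.12),(.3,0),(.5,0),(.8,0),(1.2,0),(1.57,0),(2,0),(2.5,0),(3.14,0)):
    p,o=pose(k[0],back=k[1],roll=roll);print(roll,k,p,inverse_kinematics(p,o))
E
```

```text
0.15
0 (0.3, 0.12) [ 0.423 -0.237  0.146] [-0.981  0.885 -0.012  1.735  0.792 -2.764]
0 (0.3, 0) [ 0.453 -0.128  0.105] [-0.827  0.83  -0.237  1.472  0.923 -2.639]
0 (0.5, 0) [ 0.454 -0.123  0.129] [-0.814  0.765 -0.259  1.469  0.92  -2.599]
0 (0.8, 0) [ 0.455 -0.105  0.164] [-0.774  0.63  -0.314  1.411  0.907 -2.473]
0 (1.2, 0) [ 0.459 -0.067  0.199] [-0.688  0.454 -0.394  1.305  0.891 -2.274]
0 (1.57, 0) [ 0.464 -0.022  0.215] [-0.577  0.307 -0.473  1.172  0.864 -2.055]
0 (2, 0) [0.469 0.034 0.212] [-0.419  0.179 -0.563  0.986  0.802 -1.787]
0 (2.5, 0) [0.475 0.088 0.179] [-0.234  0.116 -0.649  0.777  0.686 -1.525]
0 (3.14, 0) [0.479 0.121 0.117] [-0.064  0.147 -0.709  0.598  0.512 -1.335]
180 (0.3, 0.12) [ 0.423 -0.237  0.146] [-0.981  0.885 -0.012  1.735  0.792  0.378]
180 (0.3, 0) [ 0.453 -0.128  0.105] [-0.827  0.83  -0.237  1.472  0.923  0.502]
180 (0.5, 0) [ 0.454 -0.123  0.129] [-0.814  0.765 -0.259  1.469  0.92   0.543]
180 (0.8, 0) [ 0.455 -0.105  0.164] [-0.774  0.63  -0.314  1.411  0.907  0.668]
180 (1.2, 0) [ 0.459 -0.067  0.199] [-0.688  0.454 -0.394  1.305  0.891  0.868]
180 (1.57, 0) [ 0.464 -0.022  0.215] [-0.577  0.307 -0.473  1.172  0.864  1.086]
180 (2, 0) [0.469 0.034 0.212] [-0.419  0.179 -0.563  0.986  0.802  1.355]
180 (2.5, 0) [0.475 0.088 0.179] [-0.234  0.116 -0.649  0.777  0.686  1.617]
180 (3.14, 0) [0.479 0.121 0.117] [-0.064  0.147 -0.709  0.598  0.512  1.807]
```

```bash
python3 - <<'E'
from plant import *
from h import *
c=camera_info("wrist");s=state();o=-c["R"].T@c["t"]
M=Ro.from_rotvec(s["eef_rot"]).as_matrix();print("cam in tool",M.T@(o-s["eef_pos"]))
p,o=pose(.3,back=.12,roll=180);print("tool x",Ro.from_rotvec(o).as_matrix()[:,0])
set_gripper(0.0,20)
reach(p,o)
s=state();print(s["clock"],s["eef_pos"],p,s["opening"],s["ft_force"])
cv2.imwrite("pics/s1.png",get_image("scene")[:,:,::-1]);cv2.imwrite("pics/w1.png",get_image("wrist")[:,:,::-1])
E
```

```text
cam in tool [ 0.06766691 -0.00062433 -0.12079739]
tool x [0.09108627 0.32966401 0.93969406]
2.4333 [ 0.42306674 -0.23754943  0.14630862] [ 0.42304009 -0.23696352  0.14599599] 0.002581114513607794 [ 0.20511502  0.32778816 -0.63748127]
```

View pics/s1.png

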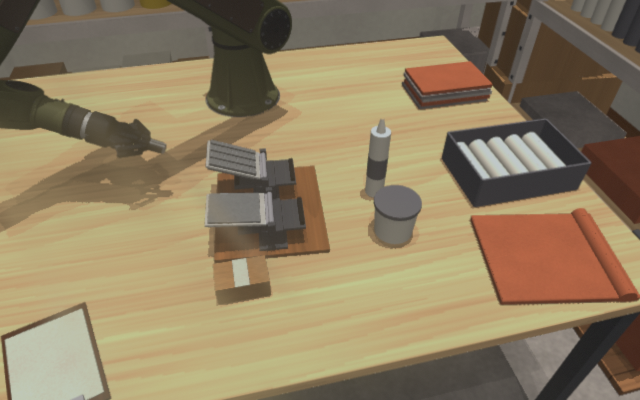

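View pics/w1.png

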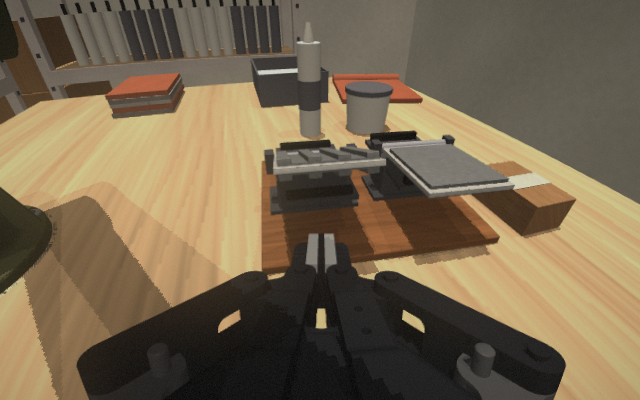

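The wrist view shows the shut fingertips at (321,237), level with the ribbed leaf at (275–385,165). Next I'll slide under it and start lifting.

```bash
python3 - <<'E'
from plant import *
from h import *
p,o=pose(.28,back=.0,roll=180,pitch=20)
print("stopped",move_l(p,o,feed=.1,stop_force=4))
s=state();print(s["clock"],s["eef_pos"],p,s["ft_force"])
for th in(.38,.46,.54,.62):
    p,o=pose(th,roll=180);print(th,move_l(p,o,feed=.06,stop_force=25))
    s=state();print(s["clock"],s["eef_pos"]-p,s["ft_force"])
cv2.imwrite("pics/s2.png",get_image("scene")[:,:,::-1]);cv2.imwrite("pics/w2.png",get_image("wrist")[:,:,::-1])
E
```

```text
stopped False
3.8917 [ 0.45316373 -0.12908666  0.10264066] [ 0.45304505 -0.12855135  0.10254532] [ 0.10125948 -0.41191286  0.07604914]
0.38 False
4.2417 [ 0.00019408 -0.00030399  0.00054739] [ 0.26689656  0.05972686 -0.43674459]
0.46 False
4.5583 [ 1.42022327e-04 -4.38608353e-05  3.86131200e-04] [ 0.03375629 -1.32064709 -0.29079527]
0.54 False
4.8833 [1.10041146e-04 4.89143359e-05 3.27024390e-04] [ 0.74503098 -0.09712984 -0.43285081]
0.62 False
5.2083 [5.06967362e-05 1.55569873e-04 3.06237186e-04] [ 1.3058715  -0.42649949 -1.19486657]
```

View pics/s2.png

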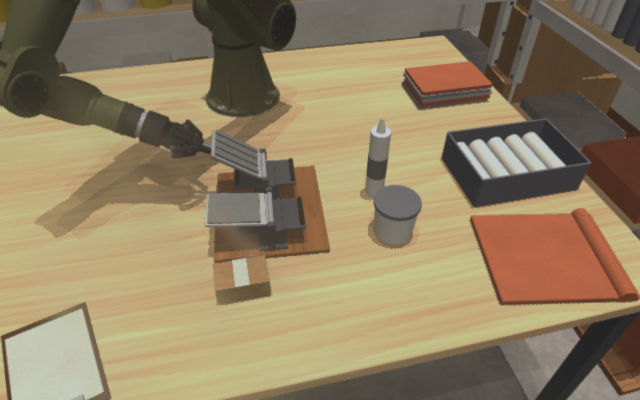

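View pics/w2.png

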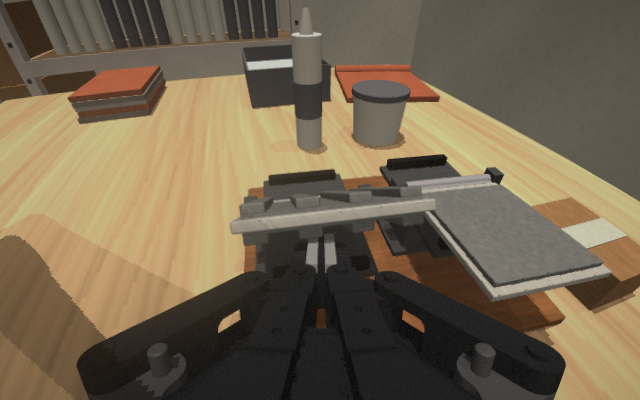

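Scene view: the ribbed leaf has risen (its edge is now at about (215,135)) with the tips under it. I'll carry on around.

```bash
python3 - <<'E'
from plant import *
from h import *
for th in np.arange(.75,2.06,.13):
    p,o=pose(th,roll=180);st=move_l(p,o,feed=.08,stop_force=25)
    s=state();print(round(th,2),st,round(s["clock"],2),np.abs(s["eef_pos"]-p).max().round(4),s["ft_force"].round(1))
    if st:break
cv2.imwrite("pics/s3.png",get_image("scene")[:,:,::-1]);cv2.imwrite("pics/w3.png",get_image("wrist")[:,:,::-1])
E
```

```text
0.75 False 5.67 0.0003 [-0.4 -0.3 -0.2]
0.88 False 6.03 0.0002 [ 0.2 -0.6 -0.7]
1.01 False 6.38 0.0001 [-0.3 -0.8  0.2]
1.14 False 6.75 0.0001 [-0.5 -0.1 -0.7]
1.27 False 7.12 0.0001 [ 0.1 -0.7  0.2]
1.4 False 7.48 0.0001 [-0.   0.4  0.1]
1.53 False 7.85 0.0001 [ 0.4 -0.   0.5]
1.66 False 8.22 0.0002 [-0.2 -0.2  0.9]
1.79 False 8.58 0.0002 [-0.1 -0.2 -0.1]
1.92 False 8.95 0.0002 [1.  0.3 0.1]
2.05 False 9.32 0.0002 [ 0.4 -0.3 -0. ]
```

View pics/s3.png

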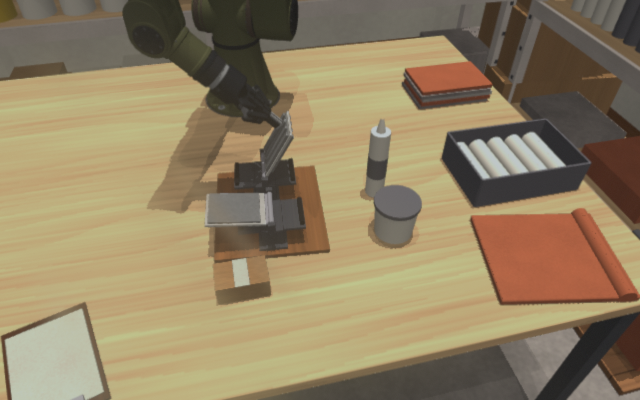

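View pics/w3.png

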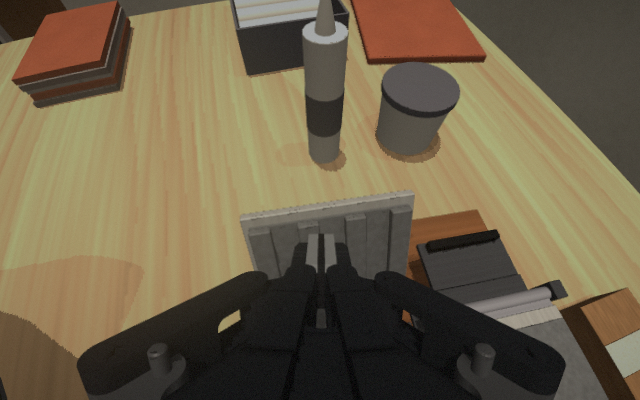

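The leaf is past upright (edge in wrist view at row ~205), with the tips on its former underside. I'll push it on and press it down.

```bash
python3 - <<'E'
from plant import *
from h import *
for th in np.arange(2.18,3.07,.125):
    p,o=pose(th,roll=180);st=move_l(p,o,feed=.07,stop_force=25)
    s=state();print(round(th,2),st,round(s["clock"],2),np.abs(s["eef_pos"]-p).max().round(4),s["ft_force"].round(1))
    if st:break
for k in range(12):   # press down until the stop is felt
    p=state()["eef_pos"].copy() if k==0 else p
    p[2]-=.002
    st=move_l(p,o,feed=.02,stop_force=14)
    s=state();print(k,st,round(s["clock"],2),(s["eef_pos"]-p).round(4),s["ft_force"].round(1))
    if st or s["ft_force"][2]>12:break
cv2.imwrite("pics/s4.png",get_image("scene")[:,:,::-1])
E
```

```text
2.18 False 9.81 0.0002 [-0.1  0.3 -0. ]
2.31 False 10.19 0.0002 [ 0.4 -0.9  0.3]
2.43 False 10.57 0.0002 [-0.3  0.2  0.9]
2.56 False 10.93 0.0002 [ 0.   0.6 -0.1]
2.68 False 11.28 0.0002 [0.5 0.1 1. ]
2.8 False 11.62 0.0002 [-1.  -0.9 -1.1]
2.93 False 11.97 0.0003 [-0.5 -0.4  0.1]
3.06 False 12.32 0.0003 [-0.2 -0.3  0.6]
0 False 12.59 [ 0.0001 -0.0001  0.0001] [-0.2  0.1  0.7]
1 False 12.84 [ 0.0001 -0.      0.    ] [0.6 1.2 0.9]
2 False 13.09 [ 0.     -0.     -0.0001] [-0.6  1.1  0.5]
3 False 13.34 [-0.0001 -0.0001 -0.0002] [ 0.4 -0.6  1.3]
4 False 13.59 [-0.0001 -0.0001 -0.0002] [ 0.  -0.4  0.2]
5 False 13.84 [0.0001 0.     0.0007] [-3.1 -3.6 10.5]
6 False 14.09 [0.0003 0.0002 0.0023] [-11.8  -9.2  28.5]
```

View pics/s4.png

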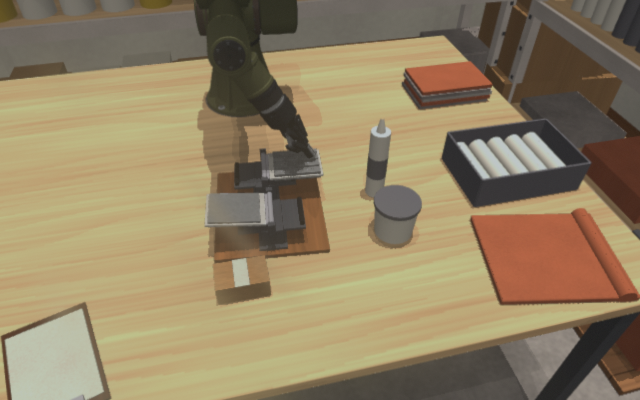

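The stop was felt: the force rose from under 2 N to 28 N over about 2 mm. The leaf looks flat on the far side. I'll retreat upward and check.

```bash
python3 - <<'E'
from plant import *
from h import *
p=state()["eef_pos"].copy();p[2]+=.12
move_l(p,feed=.08)
p+= np.array([-.02,-.12,.10]);move_l(p,feed=.15)
hold(.3);s=state();print(s["clock"],s["ft_force"],s["eef_pos"])
a=get_image("scene")[:,:,::-1];b=get_image("top")[:,:,::-1]
cv2.imwrite("pics/s5.png",a);cv2.imwrite("pics/t5.png",b)
b=np.ascontiguousarray(b[155:295,285:435]);cv2.imwrite("pics/t5z.png",cv2.resize(b,None,fx=4.2,fy=4.2,interpolation=cv2.INTER_CUBIC))
cv2.imwrite("pics/s5z.png",cv2.resize(np.ascontiguousarray(a[125:265,195:335]),None,fx=4.2,fy=4.2,interpolation=cv2.INTER_CUBIC))
E
```

```text
17.3167 [ 0.14582888  0.44619408 -0.40630895] [ 0.4580635  -0.00050141  0.33384872]
```

View pics/s5z.png

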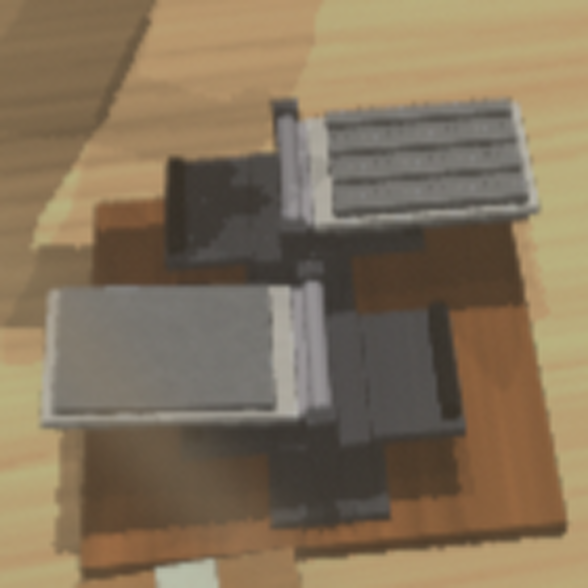

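View pics/t5.png

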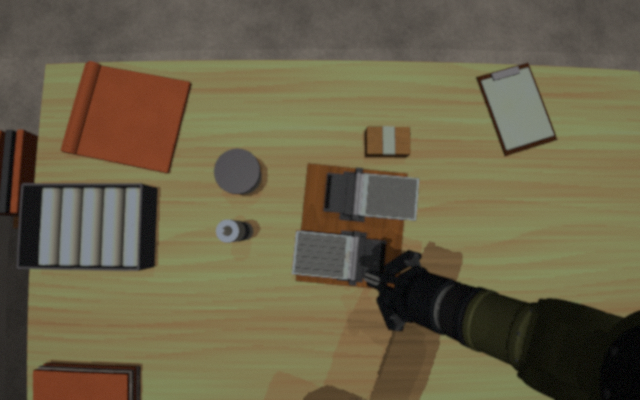

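View pics/t5z.png

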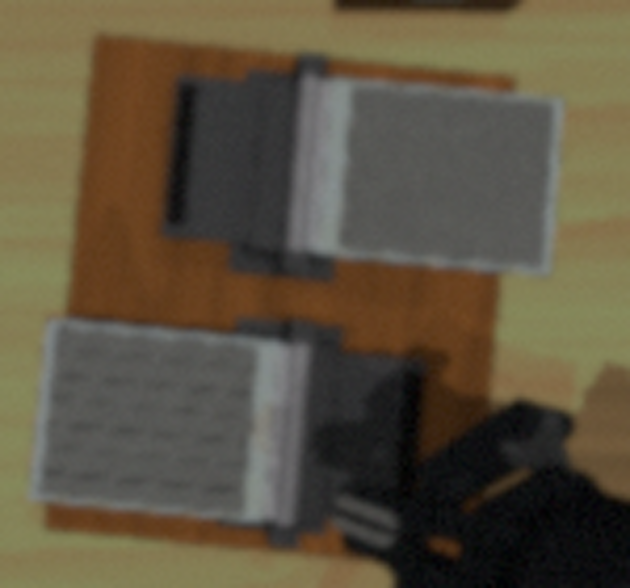

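Ribbed leaf lies on the far rest in both views; smooth leaf and goods are at unchanged pixels. I'll triangulate its edge to check the angle.

```bash
python3 - <<'E'
from plant import *
from h import *
T=camera_info("top");S=camera_info("scene")
tz=lambda x,y:((x+.5)/4.2-.5+285,(y+.5)/4.2-.5+155)
sz=lambda x,y:((x+.5)/4.2-.5+195,(y+.5)/4.2-.5+125)
for a,b in(((49,320),(537,212)),((33,499),(516,102))):
    X,g=tri(T,tz(*a),S,sz(*b));d=X-P;print(X,g,"angle",np.pi-np.arctan2(d[2],d@V))
a=cv2.imread("pics/scene0.png");b=cv2.imread("pics/s5.png");d=cv2.absdiff(a,b).max(2)
for n,(y0,y1,x0,x1) in dict(plain=(190,232,203,272),carton=(255,303,210,272),goods=(115,245,362,425)).items(): print(n,(d[y0:y1,x0:x1]>40).sum())
E
```

```text
[0.54061591 0.14329778 0.08238576] 0.0009137019335727396 angle 3.138786181012754
[0.44334584 0.15226607 0.08790691] 0.002526938470276069 angle 3.0985508904107824
plain 55
carton 0
goods 0
```

```bash
python3 -c "
from plant import *
job_done();print(state()['clock'])"
```

```text
the job is handed in; nothing more can be done
the job is handed in; nothing more can be done
```

I pushed the ribbed leaf up and over its spine with the shut fingertips on its under face, and it now lies flat on the far rest. I pressed it down until the stop was felt (about 28 N at the tool), then pulled the arm clear and handed the job in at about 17 s.

- **Ribbed leaf:** the two corners of its free edge, triangulated from the top and scene views, give angles of 3.14 and 3.10 rad. Both are above the required 3.02. The two rays miss each other by 1 to 2.5 mm, so these angles are only good to about 0.02–0.04 rad.
- **Goods on the counter:** the before and after scene images show no changed pixels in the carton, tub and cartridge areas.
- **Smooth leaf:** 55 pixels changed in its area. I took this to be shadow or the ribbed leaf's stand at the edge of the box, because the smooth leaf's corners look unmoved in both views.
- **Force sensor:** it read only about 1 N while the leaf was being pushed, less than the 5 N or so I expected. These readings were taken between moves, with the arm stopped. The images confirmed that the leaf was moving with the fingers.

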